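# Index a sharpening spindle by its flat and hold the collar on it

## Robot

A 6-joint arm with a two-finger parallel gripper is mounted at the origin on the work surface. World frame = base frame: x ahead of the robot, y to its left, z up, the work surface at z = 0. Lengths are in m, angles in degrees, forces in N, time in s.
With the tool pointing down it reaches from about 0.35 to 0.875 m from the base axis. Payload 4.2 kg.
Tool frame: the origin (TCP) lies between the finger pads; the fingertips stand 17 mm ahead of it and the grasp point (between the pads) lies 2 mm behind it; z points along the fingers, y is the line along which they close (so a half turn about z gives the same grasp; the last joint's range is limited). The gripper opens to 87 mm and grips with 3 to 60 N. Pads are 19 mm wide; open, the fingers measure 117 mm over their backs; the gripper's body (75 mm by 190 mm) begins 51 mm behind the grasp point.
Start: joints at [-49.698, 22.042, 0.453, 0, -68.411, -14.817], TCP at [0.269, -0.564, 0.24] pointing down, gripper open.
Joint ranges: [-179.83, 179.83], [-69.29, 118.12], [-61.27, 80.66], [-181.25, 117.63], [-171.15, -9.14], [-177.46, 177.46]. Speed limits (degrees/s): [159.86, 159.86, 180, 180, 180, 180].

## Interface

Orientations are given as a 3x3 rotation matrix whose columns are the frame's x, y, z axes.
In Python, from station import sense, capture, r, masks_of gives the robot as it stands.
- The arm moves only by the tool apply_moves, never from a script. Its argument "steps" is a list that holds one entry, the list of rows, each a list of 7 numbers: the opening, from 0 (shut) to 1 (fully open), then the shift along the tool's x, y, z in mm, then the turn, a rotation vector about the tool's x, y, z in rad. A call has 1 to 12 rows; each row shifts and turns the commanded pose from where the row before left it, along the tool's axes as they then stand; what a row does not reach is not made up. A row lasts 1/8 s, in which the tool goes at most 62.5 mm and 10.7 degrees, less where a joint would pass 70% of its speed; a pose out of reach is approached as far as the arm can. A call with a gripper value outside its range is refused whole. The fingers move at their own pace and stop on an object; the grip force is fixed at half the most. Time passes only in rows, so rows that do not move let the fingers close. It gives the time, the measured TCP pose, the force and the opening at its end, in the units of the state.
- sense(): the state, without advancing time (a new reading comes with each control period).
- capture(name): name is "scene" or "top" or "wrist"; returns a dict with "color" (400x640x3 uint8, red, green, blue), "vfov" (degrees; the focal length in pixels is half the picture's height over the tangent of half this angle, whatever the lens; pixels are square), "cx", "cy" (the principal point, pixels), "T" (4x4, takes a point from camera to world coordinates). Camera axes: x right, y down, z forward; pixel columns grow to the right and rows downward; lengths in m; the calibration is good to about 2 mm. A picture is of the moment at which its call begins. There is no depth.
- r.finish_job(): hands the job in, once; it reports no verdict.
Trained networks look in a picture, given as the dict that the camera call returned (one of the last four; its "shot" number tells which), for a name from the list of things; names that differ only in an ending like _2 or _b are one class to them, and where a whole thing is asked for, a point or a joint stands for the part that bears it (a point fixed in the world has none). Each returns a list of dicts, best first, with "confidence" (0 to 1); they miss things now and then, are a little off and sometimes report something else, mostly with a low value. They report only what shows in the picture. A call takes as long as a camera call. They do not tell look-alikes from the thing itself.
- masks_of(picture, thing): "pixels" (400x640 bool, what is visible of it) and "box" ([left, top, width, height] in pixels, round what is visible of it).
The state is a dict: "time_s": time; "joints": joint angles; "joint_velocities": joint speeds; "effort": joint torques, N m; "tcp_pos": TCP position; "ee_rot": TCP orientation; "wrist_force": force on the tool from outside, world axes, zero at the start; "moment": the same for the moment, N m; "gripper_width": opening from 0.0 (shut) to 1.0 (fully open).
Only numpy, scipy, OpenCV 4.12 (cv2) and the standard library are available. Lean on these libraries where they do the work, as an engineer would, in place of code of your own. Each camera call takes 0.05 s, during which the arm holds its last target. There are 200 camera calls.

## Task

Pinch the flatted top end of the spindle on the wooden plinth and turn it until its flat faces straight out of the open side of the U-shaped guard. Then take the steel collar that has the thumb-screw, lower it over the spindle with the screw on the flat and pointing out of the guard's open side, and finish while still holding it there in the fingers, level, with its top flush with the end of the spindle. Leave the plain ring, the hammer, the square and the offcut where they lie.

Things in the scene. Friction and masses are not known exactly. Their poses are not given: they have to be found in the camera images.
- plinth: fixed wooden plinth 200 x 200 x 60 mm high; origin at the centre of its underside on the bench, z up. On top, round the spindle: a square bearing flange (90 mm wide, up to 72 mm over the bench), a round boss (56 mm diameter, up to 85 mm) and a U-shaped sheet guard (inner width 147 mm, up to 85 mm over the bench). The guard is open on the plinth's -x side; the spindle stands upright on the plinth's z axis
- spindle (a joint): angle of the spindle about the plinth's z axis, counter-clockwise from above, rad; 0 when the flat faces straight out of the guard's open side (plinth -x). Turns freely without limit within one turn either way, with slight friction (0.05 N m), and stays where it is left
- spindle_flat (a point): centre of the ground flat near the spindle's top, turning with it. The spindle is a plain steel shaft of 30 mm diameter, round from 85 to 115 mm over the bench; from there up to its end at 160 mm it has one flat, 9 mm from the axis (24 mm across flat and back, 24 mm wide, 45 mm long). This point lies 9 mm from the axis, 137.5 mm over the bench; its -x axis points out of the flat, z up
- spindle_top (a point): centre of the spindle's top end, on its axis, 160 mm over the bench; the end's edge has a 3 mm chamfer, 4 mm high. Turns with the spindle, -x to the flat
- collar: loose steel shaft collar, a ring 56 mm outside, 33 mm bore, 24 mm high, about 0.3 kg, lying flat on the bench; origin at the centre of its underside, z up. A dark thumb-screw sticks out of its side towards the collar's -x, at mid-height: 8 mm stem, head 16 mm in diameter reaching 53 mm from the axis. Inside, the screw's 8 mm wide tip stands into the bore to 10.5 mm from the axis, so that the collar goes over the spindle only with the screw on the flat
- collar_top (a point): centre of the collar's top face, 24 mm above its origin
- spacer: loose plain steel ring of the collar's size (56 mm outside, 33 mm bore, 24 mm high) without a screw; leave alone. Origin at the centre of its underside
- hammer: loose hammer lying on the bench, 280 mm long; leave alone. Origin under it
- square: loose try square lying on the bench, wooden stock 120 x 20 mm, 16 mm high, steel blade 180 mm; leave alone. Origin under the stock's middle, the blade runs to +x
- offcut: loose wooden offcut 110 x 60 x 40 mm; leave alone. Origin at the centre of its underside
Things that resemble listed ones, but are neither listed nor needed, are in the scene too. Leave any blue look-alike of the collar alone.

How it is judged:
By the outcome, as a careful person would: the job done as asked, in the order asked, and still so for the second after the job is handed in, while the arm keeps its last pose, push and grip.
It also fails if it takes over 61 s, if anything falls off the work surface, if the arm or the gripper's body presses on something with over 40 N, if the wrist force passes 120 N, or if a joint passes its speed limit or range.

## Working session

There is one attempt and no reset: what is moved stays moved. The work goes in short steps, Python scripts to look and compute and a tool call to move; the robot and the scene stay as the last step left them, time stands still between calls to the robot, and variables do not carry over. Pictures are saved under pics/ and viewed, on a budget of 10 in all, crops included, one or two more only if the job needs it, and the job is handed in when it is done.

Besides the shell and the picture viewer there is one more tool, called by a JSON object that holds its "api" and its "payload", one argument or row to a line. apply_moves: Moves the arm, as the interface text tells. Its arguments: {"type":"object","properties":{"steps":{"type":"array","items":{"type":"array","items":{"type":"array","items":{"type":"number"}}}}},"required":["steps"]}

```bash
mkdir -p pics; ls; cat > h.py <<'E'
import numpy as np, cv2
from station import sense, capture, r, masks_of
def f(p): return p["color"].shape[0]/2/np.tan(np.radians(p["vfov"])/2)
def ray(p,u,v):
    d=np.array([(u-p["cx"])/f(p),(v-p["cy"])/f(p),1.]); T=np.array(p["T"]); return T[:3,3],T[:3,:3]@d
def onz(p,u,v,z):
    o,d=ray(p,u,v); return o+d*(z-o[2])/d[2]
def proj(p,X):
    T=np.array(p["T"]); c=T[:3,:3].T@(np.array(X)-T[:3,3]); return c[0]/c[2]*f(p)+p["cx"],c[1]/c[2]*f(p)+p["cy"]
def save(p,n,box=None,s=1):
    im=p["color"][:,:,::-1]
    if box: l,t,w,h=box; im=im[t:t+h,l:l+w]
    cv2.imwrite("pics/"+n,cv2.resize(im,None,fx=s,fy=s,interpolation=cv2.INTER_CUBIC))
E
python3 - <<'E'
from h import *
s=sense(); print(s["time_s"],s["gripper_width"],s["wrist_force"])
for n in("scene","top"):
    p=capture(n); print(n,p["vfov"],p["cx"],p["cy"],np.round(p["T"],3).tolist()); save(p,n+".png")
    for t in("plinth","spindle","spindle_flat","spindle_top","collar","spacer","offcut"):
        for m in masks_of(p,t): print(t,round(m["confidence"],2),m["box"])
E
```

```text
pics
0.0 0.99744962554824 [ 0.55547251 -0.38672863 -0.72352303]
scene 57.832241162435785 316.2649537442565 202.4505156787621 [[0.516, 0.658, -0.549, 1.127], [0.857, -0.392, 0.335, -0.319], [0.006, -0.643, -0.766, 0.875], [0.0, 0.0, 0.0, 1.0]]
plinth 0.83 [325.5, 166.6, 83.7, 67.8]
spindle 0.73 [363.8, 169.5, 12.3, 22.7]
spindle_flat 0.66 [360.3, 168.9, 11.3, 23.4]
spindle_top 0.79 [358.3, 166.7, 14.3, 25.4]
collar 0.65 [212.7, 225.2, 30.6, 21.1]
collar 0.59 [250.1, 214.2, 27.3, 18.3]
collar 0.59 [243.5, 186.2, 23.5, 13.8]
spacer 0.75 [243.2, 260.2, 23.0, 21.0]
offcut 0.6 [325.8, 256.2, 42.5, 47.1]
top 52.63745839839508 315.8367856462313 199.29395998395313 [[-0.002, -0.988, 0.154, 0.408], [-1.0, 0.004, 0.009, 0.025], [-0.01, -0.154, -0.988, 1.224], [0.0, 0.0, 0.0, 1.0]]
plinth 0.78 [219.6, 159.3, 89.6, 90.1]
spindle 0.51 [257.9, 192.0, 14.4, 13.8]
spindle_flat 0.73 [254.9, 192.1, 14.9, 17.4]
spindle_flat 0.61 [220.9, 159.6, 86.9, 90.4]
spindle_flat 0.35 [451.3, 211.9, 46.2, 78.0]
spindle_top 0.43 [255.6, 193.6, 12.8, 11.2]
collar 0.68 [348.5, 261.8, 27.1, 23.4]
collar 0.64 [391.4, 227.3, 26.1, 18.7]
collar 0.55 [358.9, 223.6, 19.6, 25.1]
collar 0.49 [338.4, 189.9, 26.3, 13.3]
spacer 0.52 [389.4, 177.7, 20.6, 24.0]
offcut 0.8 [322.3, 122.4, 23.6, 35.9]
```

```bash
python3 - <<'E'
from h import *
import cv2
a=cv2.imread("pics/top.png")[110:310,200:440]; cv2.imwrite("pics/topc.png",cv2.resize(a,None,fx=3,fy=3,interpolation=cv2.INTER_CUBIC))
E
```

```text
(no output)
```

View pics/scene.png

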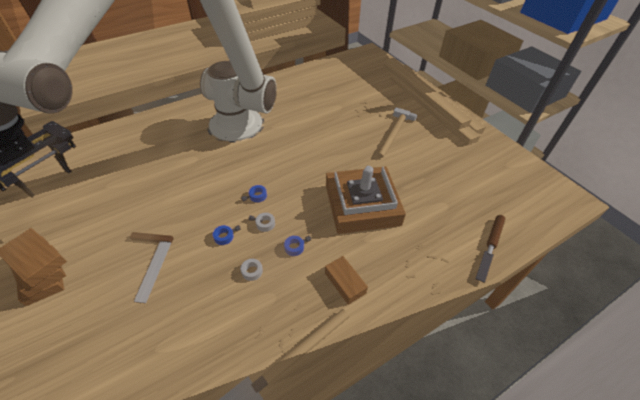

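View pics/topc.png

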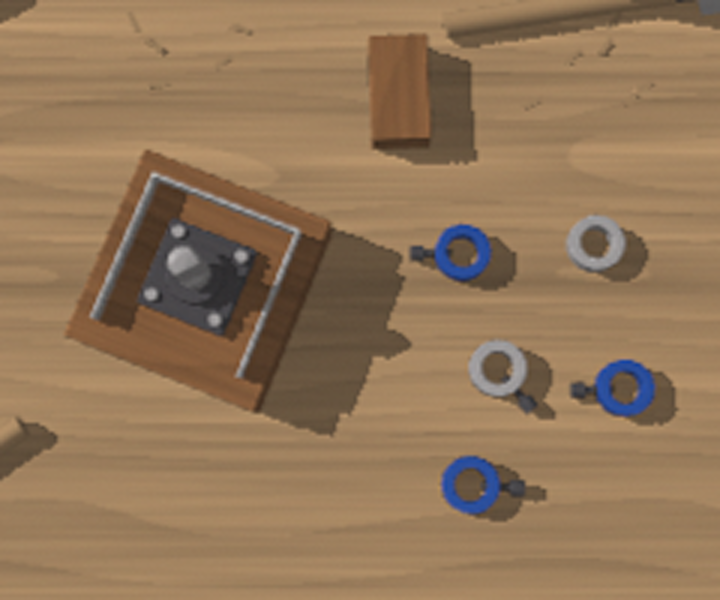

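The wanted object could be confused with these, in full top-picture pixels:
- Grey ring with a screw at (366,233), head at (376,244). This one fits the description.
- Plain grey ring at (399,191), which is the spacer.
- Blue look-alikes at (354,194), (408,239) and (357,272).

The guard opens towards the bottom-left of the top picture, and the spindle is at about (263,199).

```bash
python3 - <<'E'
from h import *
s=sense(); print(np.round(s["ee_rot"],3).tolist(), s["tcp_pos"])
p=capture("top"); q=capture("scene")
def C(x,y,z): return np.round(onz(p,200+x/3,110+y/3,z),3)
cs=[C(148,150,.06),C(330,220,.06),C(257,412,.06),C(66,337,.06)]; print("corners",cs,np.mean(cs,0))
for i in range(4):
    d=cs[(i+1)%4]-cs[i]; print(np.linalg.norm(d[:2]),np.degrees(np.arctan2(d[1],d[0])))
print("guard arms",C(95,317,.085),C(240,378,.085),C(152,177,.085),C(298,232,.085))
print("collar",C(497,368,.024),"head",C(527,402,.012))
print("spindletop",C(185,264,.16))
save(p,"c1.png",(330,205,70,60),6)
w=capture("wrist"); print(w["vfov"],w["cx"],w["cy"],np.round(np.linalg.inv(np.vstack([np.c_[s["ee_rot"],s["tcp_pos"]],[0,0,0,1]]))@w["T"],3).tolist())
E
```

```text
[[-0.903, -0.43, 0.0], [-0.43, 0.903, -0.0], [-0.0, -0.0, -1.0]] [ 0.26894478 -0.5641395   0.23957324]
corners [array([0.708, 0.232, 0.06 ]), array([0.636, 0.052, 0.06 ]), array([0.45 , 0.122, 0.06 ]), array([0.523, 0.307, 0.06 ])] [0.57925 0.17825 0.06   ]
0.19386593305684213 -111.8014094863518
0.19873600579663467 159.37646861667477
0.19888187448835049 68.46607586967372
0.19962464777677122 -22.06789956241022
guard arms [0.539 0.274 0.085] [0.481 0.136 0.085] [0.674 0.223 0.085] [0.62  0.082 0.085]
collar [ 0.494 -0.112  0.024] head [ 0.461 -0.142  0.012]
spindletop [0.578 0.179 0.16 ]
61.26113729891381 320.27197927214866 194.56974420094804 [[0.0, -0.954, -0.298, 0.081], [1.0, 0.0, 0.001, -0.001], [-0.001, -0.298, 0.954, -0.146], [0.0, 0.0, 0.0, 1.0]]
```

View pics/c1.png

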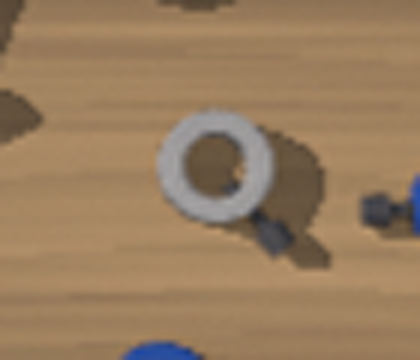

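{"api": "apply_moves", "payload": {
  "steps": [
    [[1,-42.8,38.4,-4.3,0,0,0],[1,-42.8,38.4,-4.3,0,0,0],[1,-42.8,38.4,-4.3,0,0,0],[1,-42.8,38.4,-4.3,0,0,0],[1,-42.8,38.4,-4.3,0,0,0],[1,-42.8,38.4,-4.3,0,0,0],[1,-42.8,38.4,-4.3,0,0,0]]
  ]
}}

```text
time_s: 1.82
tcp_pos: [0.4242, -0.1908, 0.2702]
ee_rot: [[-0.903, -0.43, 0.001], [-0.43, 0.903, -0.0], [-0.001, -0.001, -1.0]]
wrist_force: [1.8, 0.2, -0.0]
gripper_width: 0.998
```

{"api": "apply_moves", "payload": {
  "steps": [
    [[1,-42.8,38.4,-4.3,0,0,0],[1,-42.8,38.4,-4.3,0,0,0],[1,-42.8,38.4,-4.3,0,0,0],[1,-42.8,38.4,-4.3,0,0,0],[1,-42.8,38.4,-4.3,0,0,0],[1,-42.8,38.4,-4.3,0,0,0],[1,-42.8,38.4,-4.3,0,0,0],[1,0,0,0,0,0,0]]
  ]
}}

```text
time_s: 2.82
tcp_pos: [0.5795, 0.1824, 0.2987]
ee_rot: [[-0.901, -0.434, -0.0], [-0.434, 0.901, -0.0], [0.0, 0.0, -1.0]]
wrist_force: [-0.3, 0.0, -0.4]
gripper_width: 0.998
```

```bash
python3 - <<'E'
from h import *
s=sense(); print(s["time_s"],s["tcp_pos"],s["joints"])
p=capture("wrist"); save(p,"w1.png")
print(proj(p,[.579,.178,.16]),proj(p,[.579,.178,.115]))
E
```

```text
2.825 [0.57950397 0.18242081 0.29867042] [ 3.27190262e+01  1.84354615e+01  3.55024112e+00 -8.80891946e-03
 -7.51393337e+01 -9.70181152e+01]
(np.float64(316.41045431918354), np.float64(183.6277607639276)) (np.float64(316.8739192040587), np.float64(171.61273465925893))
```

View pics/w1.png

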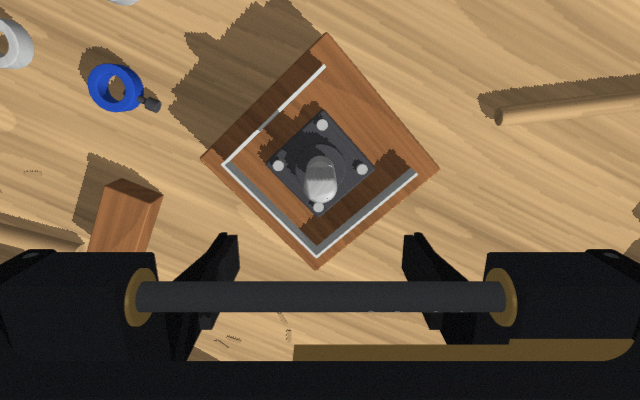

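```bash
python3 - <<'E'
import cv2
a=cv2.imread("pics/w1.png")[130:230,270:370]; a=cv2.resize(a,None,fx=6,fy=6,interpolation=cv2.INTER_CUBIC)
cv2.imwrite("pics/w1c.png",cv2.convertScaleAbs(a,alpha=1.3))
E
```

```text
(no output)
```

View pics/w1c.png

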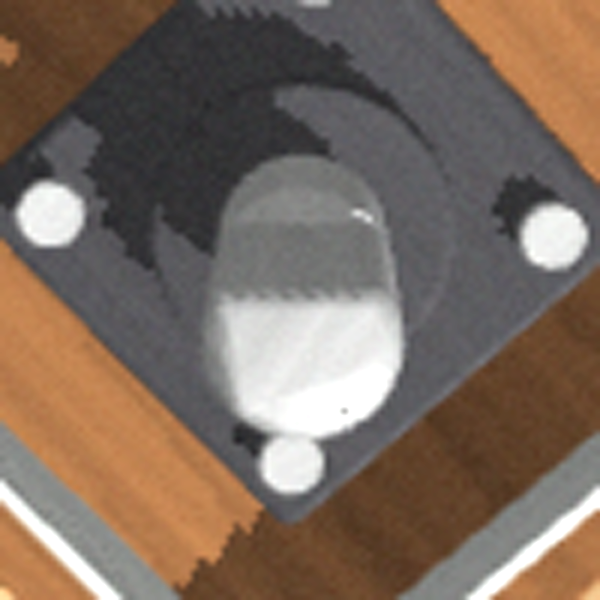

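The D-shaped end shows at crop (310,350), which is picture (322,188). The flat's edge is nearly horizontal there and faces up in the picture, which is tool +x, or about 206° in the world. The guard opens towards about 158°, so the spindle must turn by about -47°. I'll turn the tool 90° so that the fingers close across flat and back.

{"api": "apply_moves", "payload": {
  "steps": [
    [[1,0,0,3,0,0,-0.1745],[1,0,0,3,0,0,-0.1745],[1,0,0,3,0,0,-0.1745],[1,0,0,3,0,0,-0.1745],[1,0,0,3,0,0,-0.1745],[1,0,0,3,0,0,-0.1745],[1,0,0,3,0,0,-0.1745],[1,0,0,3,0,0,-0.1745],[1,0,0,3,0,0,-0.1745],[1,0,0,0,0,0,0]]
  ]
}}

```text
time_s: 4.12
tcp_pos: [0.5781, 0.1778, 0.2728]
ee_rot: [[0.427, -0.904, -0.0], [-0.904, -0.427, -0.0], [0.0, 0.0, -1.0]]
wrist_force: [0.1, 0.1, -0.4]
gripper_width: 1.002
```

```bash
python3 - <<'E'
from h import *
s=sense(); R=np.array(s["ee_rot"]); print(s["time_s"],s["tcp_pos"],np.degrees(np.arctan2(R[1,0],R[0,0])),s["joints"])
p=capture("wrist"); u,v=proj(p,[.579,.178,.16]); print(u,v); print(p["shot"])
im=p["color"][:,:,::-1]; a=im[130:250,240:400]; cv2.imwrite("pics/w2c.png",cv2.resize(a,None,fx=5,fy=5,interpolation=cv2.INTER_CUBIC))
cv2.imwrite("pics/w2.png",im)
E
```

```text
4.125 [0.57806451 0.17777227 0.27284809] -64.71624103503581 [ 3.24144613e+01  1.89071424e+01  5.69355259e-01 -1.75430949e-03
 -7.16890189e+01 -7.13015120e+00]
320.45348738209105 196.71343590287293
7
```

View pics/w2c.png

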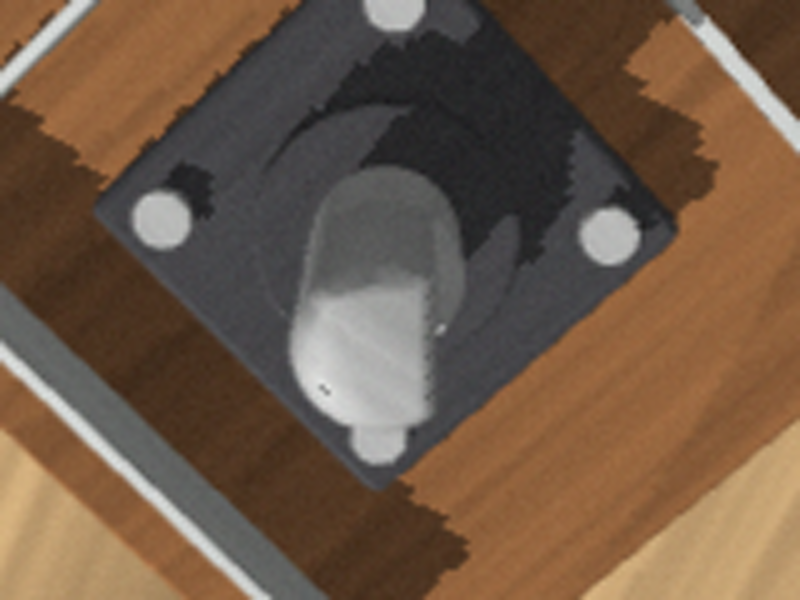

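The flat faces right in the picture (tool +y), with its edge vertical at u≈326, so the fingers are aligned. Going down and closing.

{"api": "apply_moves", "payload": {
  "steps": [
    [[1,-0.7,-1.6,44,0,0,0],[1,-0.7,-1.7,44,0,0,0],[1,0,0,44,0,0,0],[1,0,0,0,0,0,0],[0,0,0,0,0,0,0],[0,0,0,0,0,0,0],[0,0,0,0,0,0,0],[0,0,0,0,0,0,0],[0,0,0,0,0,0,0],[0,0,0,0,0,0,0],[0,0,0,0,0,0,0]]
  ]
}}

```text
time_s: 5.55
tcp_pos: [0.5824, 0.1824, 0.1409]
ee_rot: [[0.43, -0.903, 0.004], [-0.903, -0.43, 0.002], [-0.0, -0.004, -1.0]]
wrist_force: [9.0, 1.3, -5.7]
gripper_width: 0.289
```

```bash
python3 - <<'E'
from h import *
p=capture("wrist"); s=sense()
M=np.linalg.inv(np.vstack([np.c_[s["ee_rot"],s["tcp_pos"]],[0,0,0,1]]))@p["T"]
def dn(ph,t):
    c,q=np.cos(np.radians(ph)),np.sin(np.radians(ph))
    T=np.eye(4);T[:3,:3]=[[c,q,0],[q,-c,0],[0,0,-1]];T[:3,3]=t;return T
for n,ph,t in(("pics/w1.png",np.degrees(np.arctan2(-.434,-.901)),[.5795,.18242,.29867]),("pics/w2.png",-64.716,[.57806,.17777,.27285])):
    p["T"]=dn(ph,t)@M
    g=cv2.cvtColor(cv2.imread(n),cv2.COLOR_BGR2GRAY)
    for l in cv2.createLineSegmentDetector().detect(g)[0][:,0]:
        L=np.hypot(l[2]-l[0],l[3]-l[1])
        if L<55 or max(l[1],l[3])>275: continue
        d=onz(p,l[2],l[3],.085)-onz(p,l[0],l[1],.085); a=np.degrees(np.arctan2(d[1],d[0]))%90
        if 60<a<78: print(n,l.round(),round(L),round(a-90,2))
E
```

```text
pics/w1.png [324.  63. 220. 164.] 145 -21.89
pics/w1.png [263. 128. 326.  66.] 88 -21.96
pics/w1.png [317. 258. 417. 175.] 131 -21.82
pics/w1.png [416. 171. 316. 254.] 129 -21.84
pics/w1.png [315. 254. 226. 166.] 126 -21.85
pics/w1.png [220. 165. 315. 258.] 133 -21.97
pics/w1.png [313. 269. 233. 192.] 111 -21.68
pics/w1.png [327.  31. 441. 168.] 177 -21.8
pics/w1.png [406. 196. 317. 269.] 115 -21.77
pics/w1.png [328. 113. 373. 164.] 67 -21.84
pics/w1.png [409. 168. 317. 245.] 120 -21.79
pics/w1.png [210. 146. 319.  36.] 155 -21.74
pics/w2.png [421. 179. 321.  64.] 153 -21.87
pics/w2.png [320.  70. 375. 132.] 82 -21.69
pics/w2.png [215. 173. 319.  70.] 146 -21.83
pics/w2.png [320.  65. 210. 173.] 154 -21.99
pics/w2.png [210. 174. 311. 270.] 140 -21.9
pics/w2.png [376. 134. 418. 182.] 64 -21.67
pics/w2.png [314. 268. 214. 173.] 139 -21.83
pics/w2.png [188. 165. 319.  31.] 188 -21.87
pics/w2.png [271. 156. 320. 109.] 68 -21.74
pics/w2.png [375. 177. 320. 225.] 74 -21.86
pics/w2.png [314. 257. 222. 169.] 127 -21.86
pics/w2.png [325.  32. 431. 159.] 165 -21.93
pics/w2.png [334. 128. 373. 171.] 58 -21.77
pics/w2.png [270. 185. 312. 227.] 59 -21.95
```

The plinth's yaw is -21.85° on every line. So I turn the spindle by 47.3°.

{"api": "apply_moves", "payload": {
  "steps": [
    [[0,0,-2.2,0,0,0,0],[0,0.4,0,0,0,0,0.1378],[0,0.4,0,0,0,0,0.1378],[0,0.4,0,0,0,0,0.1378],[0,0.4,0,0,0,0,0.1378],[0,0.4,0,0,0,0,0.1378],[0,0.4,0,0,0,0,0.1378],[0,0,0,0,0,0,0],[0,0,0,0,0,0,0]]
  ]
}}

```text
time_s: 6.72
tcp_pos: [0.5824, 0.1804, 0.1408]
ee_rot: [[-0.371, -0.928, -0.001], [-0.928, 0.371, -0.0], [0.001, 0.001, -1.0]]
wrist_force: [-4.1, 2.6, 2.4]
gripper_width: 0.27
```

```bash
python3 - <<'E'
from h import *
s=sense(); R=np.array(s["ee_rot"]); print(s["time_s"],s["tcp_pos"],np.degrees(np.arctan2(R[1,0],R[0,0])),s["wrist_force"],s["moment"])
E
```

```text
6.725 [0.58242539 0.18035857 0.14077724] -111.799798128335 [-4.05484433  2.63065315  2.42897541] [ 0.57796526  0.99138331 -0.05143869]
```

{"api": "apply_moves", "payload": {
  "steps": [
    [[1,0,0,0,0,0,0],[1,0,0,0,0,0,0],[1,0,0,0,0,0,0],[1,0,0,0,0,0,0],[1,0,0,-40,0,0,0],[1,0,0,-50,0,0,0],[1,0,0,-50,0,0,0],[1,0,0,0,0,0,0]]
  ]
}}

```text
time_s: 7.72
tcp_pos: [0.5852, 0.181, 0.2863]
ee_rot: [[-0.373, -0.928, 0.01], [-0.928, 0.373, 0.004], [-0.008, -0.008, -1.0]]
wrist_force: [-0.1, -0.0, -0.5]
gripper_width: 0.991
```

```bash
python3 - <<'E'
from h import *
s=sense(); print(s["time_s"],s["tcp_pos"])
p=capture("wrist")
u,v=proj(p,[.5796,.1813,.16]); print(u,v)
g=cv2.cvtColor(p["color"],cv2.COLOR_RGB2GRAY)
for l in cv2.createLineSegmentDetector().detect(g)[0][:,0]:
    L=np.hypot(l[2]-l[0],l[3]-l[1])
    if L<12 or abs(l[::2]-u).max()>30 or abs(l[1::2]-v).max()>30: continue
    for z in(.16,):
        d=onz(p,l[2],l[3],z)-onz(p,l[0],l[1],z); print(l.round(1),round(L),round(np.degrees(np.arctan2(d[1],d[0])),1), "perp to -x would be 68.15/-111.85")
save(p,"w3c.png",(int(u)-60,int(v)-50,120,90),6)
E
```

```text
7.725 [0.58520547 0.18096032 0.28625712]
329.07752969645344 187.81225587117888
[309.5 202.8 330.7 205.1] 21 151.7 perp to -x would be 68.15/-111.85
[343.1 178.1 339.7 163.1] 15 -98.6 perp to -x would be 68.15/-111.85
[310.1 193.7 318.5 202.6] 12 109.8 perp to -x would be 68.15/-111.85
[336.6 165.5 339.3 182.9] 18 77.7 perp to -x would be 68.15/-111.85
[314.4 170.7 312.7 193.2] 23 63.6 perp to -x would be 68.15/-111.85
[336.8 175.1 316.  178.9] 21 -10.8 perp to -x would be 68.15/-111.85
[337.2 202.  335.7 178.1] 24 -107.5 perp to -x would be 68.15/-111.85
[335.6 204.5 353.1 204.3] 18 159.0 perp to -x would be 68.15/-111.85
```

View pics/w3c.png

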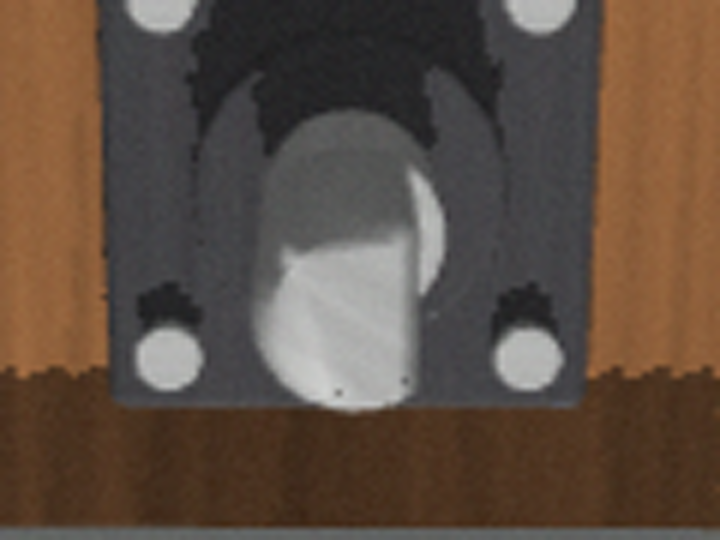

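The flat is now right of the axis and nearly vertical in the picture, but the edge fit (about 4° off) is unreliable because a shadow edge runs there. I'll check it from the open side, where the whole flat shows.

{"api": "apply_moves", "payload": {
  "steps": [
    [[1,1.8,5.2,0,0,0,0.1745],[1,0,0,0,0,0,0.1745],[1,0,0,0,0,0,0.1745],[1,0,0,0,0,0,0.1745],[1,0,0,0,0,0,0.1745],[1,0,0,0,0,0,0.1745],[1,0,0,0,0,0,0.1745],[1,0,0,0,0,0,0.1745],[1,0,0,0,0,0,0.1745],[1,0,0,0,0,0,0]]
  ]
}}

```text
time_s: 9.02
tcp_pos: [0.5771, 0.1803, 0.2791]
ee_rot: [[-0.929, 0.371, -0.003], [0.371, 0.929, -0.001], [0.002, -0.002, -1.0]]
wrist_force: [-0.1, 1.3, 0.3]
gripper_width: 0.998
```

```bash
python3 - <<'E'
from h import *
s=sense(); print(s["time_s"],s["tcp_pos"],s["joints"][5])
p=capture("wrist")
u,v=proj(p,[.5796,.1813,.16]); print(u,v)
g=cv2.cvtColor(p["color"],cv2.COLOR_RGB2GRAY)
for l in cv2.createLineSegmentDetector().detect(g)[0][:,0]:
    L=np.hypot(l[2]-l[0],l[3]-l[1])
    if L<12 or abs(l[::2]-u).max()>30 or abs(l[1::2]-v).max()>35: continue
    d=onz(p,l[2],l[3],.16)-onz(p,l[0],l[1],.16); print(l.round(1),round(L),round(np.degrees(np.arctan2(d[1],d[0]))%180,1))
im=p["color"][:,:,::-1].copy(); x0,y0=int(u)-50,int(v)-55
im=cv2.resize(im[y0:y0+90,x0:x0+100],None,fx=6,fy=6,interpolation=cv2.INTER_CUBIC)
yw=np.radians(-21.85);n=-np.array([np.cos(yw),np.sin(yw)]);t=np.array([-n[1],n[0]]);c=np.array([.5796,.1813])
for z in(.115,.156):
    a,b=[tuple(int(round(6*(q-o+.5))) for q,o in zip(proj(p,[*(c+n*.009+t*k*.012),z]),(x0,y0))) for k in(-1,1)]
    cv2.line(im,a,b,(0,255,0),1)
cv2.imwrite("pics/w4c.png",im)
E
```

```text
9.025 [0.57708675 0.1802676  0.27907735] -144.43180196431962
322.1893276686172 195.39705938089156
[340.  205.5 342.6 191.8] 14 149.1
[342.1 190.9 336.6 166.9] 25 171.6
[310.8 207.3 328.8 211.1] 18 55.7
[311.8 173.5 335.6 172.8] 24 70.1
[325.3 164.6 310.2 169.3] 16 85.9
[307.9 189.1 312.4 206.7] 18 171.5
[310.  167.  307.  187.1] 20 149.2
[339.4 187.2 310.6 186.9] 29 67.7
```

View pics/w4c.png

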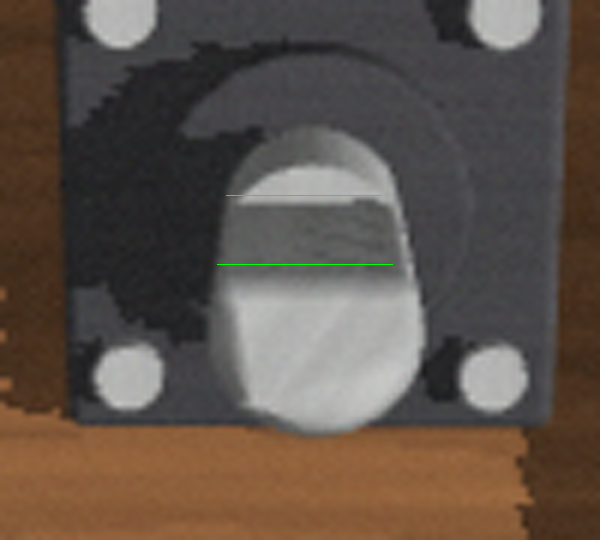

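The flat is parallel to the guard's open side: its 29 px top edge lies at 67.7° against 68.15° wanted. On to the collar.

```bash
cat >> h.py <<'E'
def rows(x,y,z,phi,n):
    "straight world move of a downward tool to x,y,z with heading phi"
    s=sense(); R=np.array(s["ee_rot"]); p0=np.degrees(np.arctan2(R[1,0],R[0,0]))
    t=np.array([x,y,z])-s["tcp_pos"]; dp=(phi-p0+180)%360-180; print("from",np.round(s["tcp_pos"],4),round(p0,2),"t",s["time_s"],"j6",round(s["joints"][5],1))
    for i in range(n):
        a=np.radians(p0+dp*i/n); c,q=np.cos(a),np.sin(a); d=t/n*1000
        print([round(float(k),4) for k in(c*d[0]+q*d[1],q*d[0]-c*d[1],-d[2],0,0,-np.radians(dp)/n)])
E
python3 -c "
from h import *
rows(.494,-.112,.23,-138,8)"
```

```text
from [0.5772 0.1803 0.2794] 158.28 t 9.075 j6 -144.4
[-3.8639, -37.7914, 6.1726, 0.0, 0.0, -0.139]
[1.4101, -37.9622, 6.1726, 0.0, 0.0, -0.139]
[6.6569, -37.4006, 6.1726, 0.0, 0.0, -0.139]
[11.7753, -36.1173, 6.1726, 0.0, 0.0, -0.139]
[16.6665, -34.1372, 6.1726, 0.0, 0.0, -0.139]
[21.2361, -31.4983, 6.1726, 0.0, 0.0, -0.139]
[25.396, -28.2518, 6.1726, 0.0, 0.0, -0.139]
[29.0658, -24.4601, 6.1726, 0.0, 0.0, -0.139]
```

{"api": "apply_moves", "payload": {
  "steps": [
    [[1,-3.9,-37.8,0,0,0,-0.139],[1,1.4,-38,0,0,0,-0.139],[1,6.7,-37.4,0,0,0,-0.139],[1,11.8,-36.1,0,0,0,-0.139],[1,16.7,-34.1,10,0,0,-0.139],[1,21.2,-31.5,10,0,0,-0.139],[1,25.4,-28.3,15,0,0,-0.139],[1,29.1,-24.5,15,0,0,-0.139],[1,0,0,0,0,0,0]]
  ]
}}

```text
time_s: 10.2
tcp_pos: [0.4917, -0.1133, 0.2291]
ee_rot: [[-0.746, -0.666, -0.004], [-0.666, 0.746, 0.0], [0.003, 0.003, -1.0]]
wrist_force: [-0.3, 1.0, -0.2]
gripper_width: 0.996
```

```bash
python3 - <<'E'
from h import *
s=sense(); R=np.array(s["ee_rot"]);print(s["time_s"],s["tcp_pos"],np.degrees(np.arctan2(R[1,0],R[0,0])))
p=capture("wrist"); print(proj(p,[.494,-.112,.024]))
for m in masks_of(p,"collar"):
    k=m["pixels"]; ys,xs=np.nonzero(k); im=p["color"][k].astype(float); print(round(m["confidence"],2),m["box"],k.sum(),im.mean(0).round())
g=cv2.cvtColor(p["color"],cv2.COLOR_RGB2GRAY)
cr=cv2.HoughCircles(g,cv2.HOUGH_GRADIENT_ALT,1,20,param1=200,param2=.8,minRadius=10,maxRadius=60); print(cr)
save(p,"w5.png")
E
```

```text
10.2 [ 0.49166434 -0.11334974  0.22907571] -138.22306805063735
(np.float64(319.9359803575767), np.float64(172.13221994365455))
0.92 [291.2, 125.9, 56.7, 70.2] 1971 [136. 135. 133.]
0.82 [208.6, 46.9, 76.4, 69.9] 2534 [ 44.  69. 138.]
0.82 [251.1, 235.3, 58.0, 45.3] 1642 [ 31.  55. 119.]
0.81 [376.6, 67.2, 65.8, 70.5] 2267 [ 37.  63. 131.]
[[[414.       110.        27.959087]
  [237.        78.        29.178896]
  [173.       199.        24.786957]
  [319.       174.        25.18799 ]
  [275.       265.        24.872538]
  [237.        78.        16.016039]
  [173.       199.        14.455613]
  [414.       110.        15.587976]
  [319.       174.        15.531622]
  [275.       265.        14.327819]]]
```

View pics/w5.png

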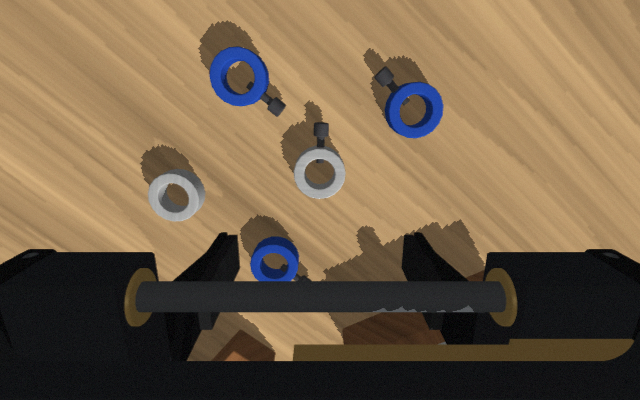

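The grey screw collar is at (319,174), with its screw head at (321,130) pointing up the picture. The plain ring is at (174,198), and blue ones are at (238,78), (414,110) and (275,262).

```bash
python3 - <<'E'
from h import *
p=capture("wrist"); s=sense(); R=np.array(s["ee_rot"])
hsv=cv2.cvtColor(p["color"],cv2.COLOR_RGB2HSV); 
m=((hsv[:,:,1]<40)&(hsv[:,:,2]>125)).astype(np.uint8); m[:, :285]=0; m[:,355:]=0; m[:130]=0; m[205:]=0
cs,_=cv2.findContours(m,cv2.RETR_EXTERNAL,cv2.CHAIN_APPROX_NONE); c=max(cs,key=cv2.contourArea)
print(cv2.fitEllipse(c))
d=cv2.inRange(p["color"],(0,0,0),(60,60,60)); d[:118]=0;d[152:]=0;d[:,:308]=0;d[:,335:]=0
n,l,st,ce=cv2.connectedComponentsWithStats(d); i=1+np.argmax(st[1:,4]); print(st[i],ce[i])
C=onz(p,*cv2.fitEllipse(c)[0],.023)
for q in (ce[i],(321,129),(321,136)):
    H=onz(p,*q,.016); print(C,H,np.linalg.norm((H-C)[:2]),np.degrees(np.arctan2(*(H-C)[[1,0]]))-360)
print("tool",np.round(R.T@(C-s["tcp_pos"])*1000,1))
E
```

```text
((319.8898010253906, 170.27699279785156), (48.622310638427734, 50.21074676513672), 80.00944519042969)
[314 119  13  26 142] [318.9084507  131.22535211]
[ 0.49562963 -0.11150251  0.023     ] [ 0.46608159 -0.13934369  0.016     ] 0.04059825073193281 -496.7035878223902
[ 0.49562963 -0.11150251  0.023     ] [ 0.46288172 -0.13924796  0.016     ] 0.04292127354958766 -499.72728438130196
[ 0.49562963 -0.11150251  0.023     ] [ 0.46833773 -0.1343558   0.016     ] 0.03559663427200222 -500.0583718319482
tool [ -1.1  -1.1 207.9]
```

{"api": "apply_moves", "payload": {
  "steps": [
    [[1,-3,-2,45,0,0,0.028],[1,0,0,50,0,0,0],[1,0,0,50,0,0,0],[1,0,0,40,0,0,0],[1,0,0,22,0,0,0],[1,0,0,0,0,0,0],[0,0,0,0,0,0,0],[0,0,0,0,0,0,0],[0,0,0,0,0,0,0],[0,0,0,0,0,0,0],[0,0,0,0,0,0,0]]
  ]
}}

```text
time_s: 11.72
tcp_pos: [0.497, -0.1109, 0.0244]
ee_rot: [[-0.764, -0.646, -0.0], [-0.646, 0.764, 0.0], [-0.0, 0.0, -1.0]]
wrist_force: [-1.6, 2.9, 6.3]
gripper_width: 0.643
```

```bash
python3 -c "
from h import *
rows(.580,.1815,.27,-201.85,8)"
```

```text
from [ 0.497  -0.1109  0.0244] -139.78 t 11.725 j6 -55.5
[-31.5238, 21.2087, -30.7051, 0.0, 0.0, 0.1354]
[-28.3721, 25.2701, -30.7051, 0.0, 0.0, 0.1354]
[-24.701, 28.869, -30.7051, 0.0, 0.0, 0.1354]
[-20.5777, 31.9393, -30.7051, 0.0, 0.0, 0.1354]
[-16.0776, 34.4248, -30.7051, 0.0, 0.0, 0.1354]
[-11.2832, 36.2801, -30.7051, 0.0, 0.0, 0.1354]
[-6.2822, 37.4712, -30.7051, 0.0, 0.0, 0.1354]
[-1.1661, 37.9763, -30.7051, 0.0, 0.0, 0.1354]
```

{"api": "apply_moves", "payload": {
  "steps": [
    [[0,0,0,-20,0,0,0],[0,0,0,-50,0,0,0],[0,0,0,-60,0,0,0],[0,0,0,-60,0,0,0],[0,0,0,-55,0,0,0]]
  ]
}}

```text
time_s: 12.35
tcp_pos: [0.4963, -0.1111, 0.27]
ee_rot: [[-0.764, -0.645, -0.001], [-0.645, 0.764, 0.001], [0.0, 0.001, -1.0]]
wrist_force: [1.6, -0.3, -4.5]
gripper_width: 0.644
```

{"api": "apply_moves", "payload": {
  "steps": [
    [[0,-31.5,21.2,0,0,0,0.1354],[0,-28.4,25.3,0,0,0,0.1354],[0,-24.7,28.9,0,0,0,0.1354],[0,-20.6,31.9,0,0,0,0.1354],[0,-16.1,34.4,0,0,0,0.1354],[0,-11.3,36.3,0,0,0,0.1354],[0,-6.3,37.5,0,0,0,0.1354],[0,-1.2,38,0,0,0,0.1354],[0,0,0,0,0,0,0]]
  ]
}}

```text
time_s: 13.48
tcp_pos: [0.58, 0.1834, 0.2664]
ee_rot: [[-0.929, 0.37, -0.003], [0.37, 0.929, -0.001], [0.003, -0.002, -1.0]]
wrist_force: [-0.6, -0.9, -3.7]
gripper_width: 0.639
```

```bash
python3 - <<'E'
from h import *
s=sense(); R=np.array(s["ee_rot"]);print(s["time_s"],s["tcp_pos"],np.degrees(np.arctan2(R[1,0],R[0,0])),s["wrist_force"])
p=capture("wrist")
def P(x,y,z): return tuple(np.round(proj(p,R@(np.array([x,y,z])/1000)+s["tcp_pos"]),1))
print("axis top",P(0,0,.4),"head end",P(53,0,12.4),"bore edge",P(16.5,0,.4),P(-16.5,0,.4),"outer +x",P(28,0,.4),"sides",P(0,-28,0),P(0,28,0))
save(p,"w6.png",(200,140,240,160),3)
E
```

```text
13.475 [0.5799922  0.18343147 0.26636   ] 158.28475531608004 [-0.60364817 -0.88145968 -3.65968273]
axis top (np.float64(319.4), np.float64(264.6)) head end (np.float64(319.4), np.float64(151.5)) bore edge (np.float64(319.4), np.float64(233.2)) (np.float64(319.5), np.float64(294.1)) outer +x (np.float64(319.4), np.float64(210.1)) sides (np.float64(261.4), np.float64(265.0)) (np.float64(377.4), np.float64(265.0))
```

View pics/w6.png

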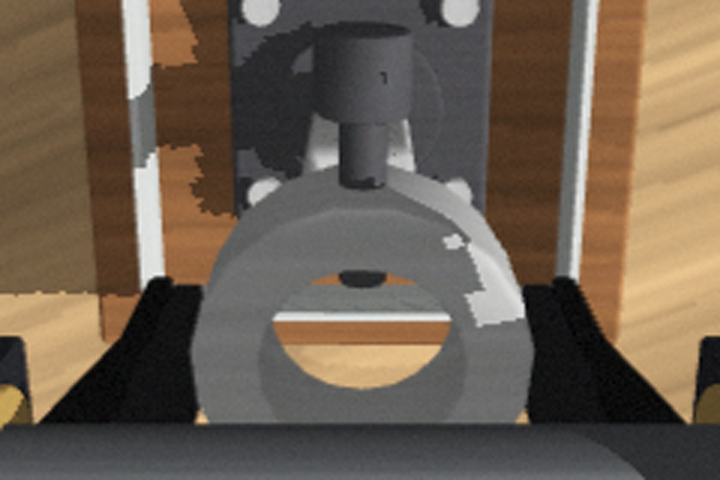

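Collar, screw and flat line up: the screw column is 320.7 against 320 for the axis, pointing along tool +x, and the held collar's centre is within about 0.5 mm of the TCP. Going down in stages, with a force check at each.

{"api": "apply_moves", "payload": {
  "steps": [
    [[0,-0.6,-1.5,20,0,0,0],[0,0,0,30,0,0,0],[0,0,0,20,0,0,0],[0,0,0,0,0,0,0],[0,0,0,0,0,0,0]]
  ]
}}

```text
time_s: 14.15
tcp_pos: [0.5807, 0.1793, 0.1997]
ee_rot: [[-0.928, 0.372, 0.001], [0.372, 0.928, 0.0], [-0.001, 0.001, -1.0]]
wrist_force: [0.2, 0.3, -2.6]
gripper_width: 0.641
```

{"api": "apply_moves", "payload": {
  "steps": [
    [[0,1.5,2,5,0,0,0],[0,0,0,0,0,0,0],[0,0,0,0,0,0,0]]
  ]
}}

```text
time_s: 14.52
tcp_pos: [0.5796, 0.1823, 0.194]
ee_rot: [[-0.928, 0.372, 0.0], [0.372, 0.928, 0.0], [-0.0, 0.0, -1.0]]
wrist_force: [0.2, 0.8, -3.4]
gripper_width: 0.641
```

```bash
python3 - <<'E'
from h import *
s=sense(); R=np.array(s["ee_rot"]);print(s["time_s"],s["tcp_pos"],np.degrees(np.arctan2(R[1,0],R[0,0])),s["wrist_force"])
p=capture("wrist"); print(proj(p,[.5798,.1818,.16]),proj(p,s["tcp_pos"]))
save(p,"w7.png",(220,130,200,160),4)
E
```

```text
14.525 [0.57963828 0.18225023 0.194039  ] 158.17141917529142 [ 0.22145854  0.82652501 -3.36321969]
(np.float64(318.79570214804295), np.float64(236.27640483767337)) (np.float64(319.3637420155631), np.float64(264.9828714043149))
```

View pics/w7.png

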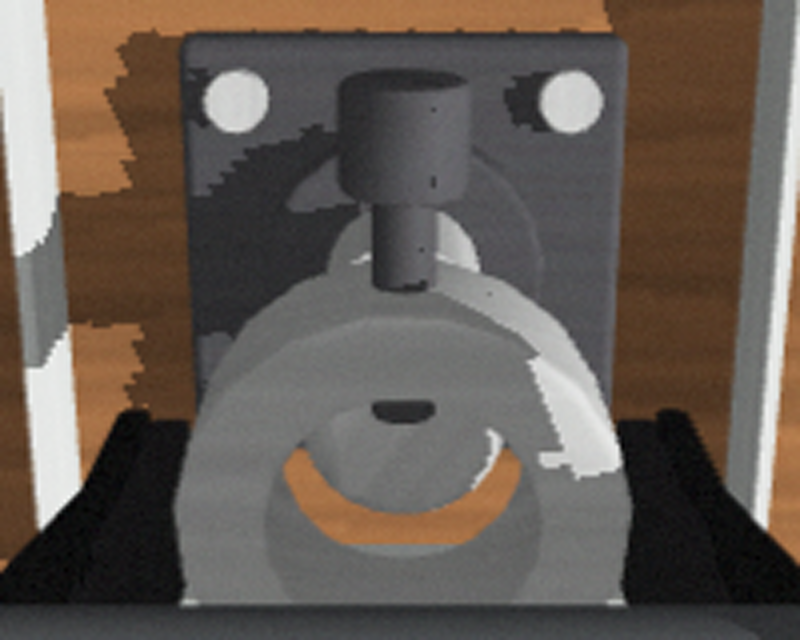

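The spindle shows centred in the bore (column 404 against 404) and its rim is where predicted. Lowering.

{"api": "apply_moves", "payload": {
  "steps": [
    [[0,0,0,6,0,0,0],[0,0,0,4,0,0,0],[0,0,0,3,0,0,0],[0,0,0,3,0,0,0],[0,0,0,0,0,0,0]]
  ]
}}

```text
time_s: 15.2
tcp_pos: [0.5803, 0.1822, 0.1779]
ee_rot: [[-0.928, 0.372, 0.002], [0.372, 0.928, 0.0], [-0.001, 0.001, -1.0]]
wrist_force: [3.3, -0.5, -3.8]
gripper_width: 0.645
```

{"api": "apply_moves", "payload": {
  "steps": [
    [[0,-0.5,0,4,0,0,0],[0,0,0,4,0,0,0],[0,0,0,4,0,0,0],[0,0,0,3,0,0,0],[0,0,0,0,0,0,0],[0,0,0,0,0,0,0]]
  ]
}}

```text
time_s: 15.95
tcp_pos: [0.5804, 0.1819, 0.1627]
ee_rot: [[-0.928, 0.372, 0.001], [0.372, 0.928, 0.0], [-0.001, 0.0, -1.0]]
wrist_force: [4.8, -1.6, -3.0]
gripper_width: 0.641
```

```bash
python3 - <<'E'
from h import *
s=sense(); R=np.array(s["ee_rot"]);print(s["time_s"],s["tcp_pos"],np.degrees(np.arctan2(R[1,0],R[0,0])),s["wrist_force"],s["moment"])
p=capture("wrist"); save(p,"w8.png",(220,130,200,160),4)
E
```

```text
15.95 [0.58043601 0.18193683 0.16268995] 158.15377534957346 [ 4.80153922 -1.55995563 -3.02154735] [-0.55987172 -1.45299623 -0.03047202]
```

View pics/w8.png

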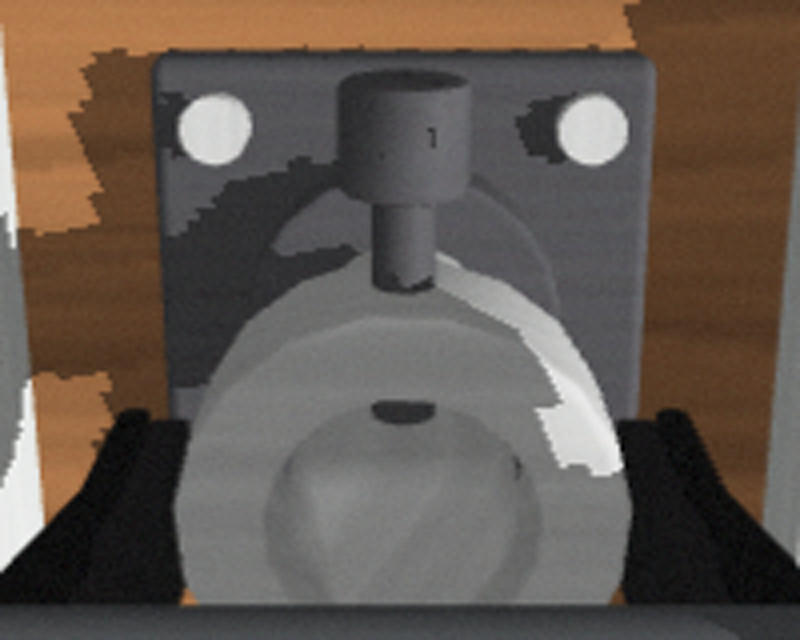

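{"api": "apply_moves", "payload": {
  "steps": [
    [[0,-0.8,0,1.2,0,0,0],[0,0,0,1.1,0,0,0],[0,0,0,0,0,0,0],[0,0,0,0,0,0,0],[0,0,0,0,0,0,0]]
  ]
}}

```text
time_s: 16.62
tcp_pos: [0.5805, 0.1816, 0.1603]
ee_rot: [[-0.928, 0.372, -0.001], [0.372, 0.928, -0.0], [0.001, -0.0, -1.0]]
wrist_force: [1.1, 0.1, -3.2]
gripper_width: 0.645
```

```bash
python3 - <<'E'
from h import *
s=sense(); R=np.array(s["ee_rot"]);print(s["time_s"],s["tcp_pos"],np.round(R,4).tolist(),s["wrist_force"],s["joint_velocities"])
E
```

```text
16.625 [0.58047021 0.18164869 0.16028618] [[-0.9282, 0.3721, -0.0007], [0.3721, 0.9282, -0.0001], [0.0006, -0.0004, -1.0]] [ 1.0815559   0.08643897 -3.20095119] [-0.10086501  0.06120699 -0.01591911  0.06802877  0.04760338  0.004195  ]
```

```bash
python3 -c "
from h import *
print(r.finish_job())"
```

```text
the job is handed in; nothing more can be done
None
```

I turned the spindle so its flat faces out of the guard's open side. I then lowered the grey thumb-screw collar over it and handed the job in still gripping the collar, at about 16.6 s of the 61 s allowed.

**Last checks that agreed:**
- **Flat:** its top edge measured within about 0.5° of square to the guard's open side. I didn't measure it again once the collar was on.
- **Collar direction:** the collar is held in line with the guard to about 0.1°, and the screw looked in line with the tool to about 1°.
- **Level:** the tool is within 0.1° of upright.
- **Height:** the tool is at 160.3 mm, which puts the collar's top at about 159.9 mm against the spindle's 160 mm. That comes from the grasp height on the bench. I took no picture after the last 2 mm of lowering.
- **Forces:** at the end only the collar's weight (about 3 N) and about 1 N sideways. The highest reading I saw at the end of a move was about 11 N.

**Checks that disagreed:**
- **Flat angle:** an earlier fit gave about 4° off, along a shadowed edge. A shorter, lower edge read about 2° off.
- **Spindle position:** the wrist camera and the pinch put the spindle's axis about 2 mm apart. I aimed close to the pinch's value, and the collar went on with under 6 N sideways.

I viewed 12 pictures, two over the budget. The plain ring, hammer, square, offcut and blue look-alikes were not touched.

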